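# Load a centrifuge rotor in balance

### The job

Load the four-place centrifuge rotor so that it is balanced: first set the two wide jars down in two cups that face each other across the hub, and only then set the two slim bottles in the remaining two cups, one container to a cup. Each must end standing upright on the floor of its cup and released; keep all four upright all the way, and leave the beaker and the wash bottle where they are.

Things in the scene. Friction and masses are not known exactly. Their poses are not given: they have to be found in the camera images.
- jar_a_mid (a point): wide squat screw-cap sample jar, loose, upright: white plastic body 54 mm in diameter and 48 mm high, grey ribbed cap 50 mm across on top, 62 mm high in all, about 0.13 kg. The point is its centre, 31 mm above its underside; z is up its axis. One of two identical jars
- jar_b_mid (a point): wide squat screw-cap sample jar, loose, upright: white plastic body 54 mm in diameter and 48 mm high, grey ribbed cap 50 mm across on top, 62 mm high in all, about 0.13 kg. The point is its centre, 31 mm above its underside; z is up its axis. One of two identical jars
- bottle_a_mid (a point): slim sample bottle, loose, upright: white plastic body 40 mm in diameter and 76 mm high, then a narrow shoulder and a grey cap 28 mm across, 104 mm high in all, about 0.10 kg. The point is its centre, 52 mm above its underside; z is up its axis. One of two identical bottles
- bottle_b_mid (a point): slim sample bottle, loose, upright: white plastic body 40 mm in diameter and 76 mm high, then a narrow shoulder and a grey cap 28 mm across, 104 mm high in all, about 0.10 kg. The point is its centre, 52 mm above its underside; z is up its axis. One of two identical bottles
- cup1_floor (a point): one of four identical blue open cups (grey floor) fixed on the arms of the fixed metal cross-shaped rotor: 78 mm outside, 70 mm inside diameter, rim 10 mm above inner floor. Point: centre of the inner floor, 26 mm above the bench; z up. Opposite is cup3, 190 mm away; neighbours 134 mm away. The hub midway (48 mm across) rises 48 mm above the bench
- cup2_floor (a point): one of four identical blue open cups (grey floor) fixed on the arms of the fixed metal cross-shaped rotor: 78 mm outside, 70 mm inside diameter, rim 10 mm above inner floor. Point: centre of the inner floor, 26 mm above the bench; z up. Opposite is cup4, 190 mm away; neighbours 134 mm away. The hub midway (48 mm across) rises 48 mm above the bench
- cup3_floor (a point): one of four identical blue open cups (grey floor) fixed on the arms of the fixed metal cross-shaped rotor: 78 mm outside, 70 mm inside diameter, rim 10 mm above inner floor. Point: centre of the inner floor, 26 mm above the bench; z up. Opposite is cup1, 190 mm away; neighbours 134 mm away. The hub midway (48 mm across) rises 48 mm above the bench
- cup4_floor (a point): one of four identical blue open cups (grey floor) fixed on the arms of the fixed metal cross-shaped rotor: 78 mm outside, 70 mm inside diameter, rim 10 mm above inner floor. Point: centre of the inner floor, 26 mm above the bench; z up. Opposite is cup2, 190 mm away; neighbours 134 mm away. The hub midway (48 mm across) rises 48 mm above the bench
- beaker: empty glass beaker, 80 mm across, 95 mm high, loose; a bystander. Origin: centre of its underside
- wash: whitish wash bottle with red cap and bent spout, 66 mm across, 200 mm high, loose; a bystander. Origin: centre of its underside
Mind the look-alikes: they are no part of the job. Leave any orange look-alike of the part that bears bottle_a_mid alone. What is shaped like the part that bears jar_b_mid but turquoise is not meant.

How it is judged:
By the outcome, as a careful person would: the job done as asked, in the order asked, and still so for the second after the job is handed in, with the robot touching nothing.
It also fails if it takes over 104 s, if anything falls off the work surface, if the arm or the gripper's body presses on something with over 40 N, if the wrist force passes 120 N, or if a joint passes its speed limit or range.

### The arm

A 7-joint arm with a two-finger parallel gripper is mounted at the origin on the work surface. World frame = base frame: x ahead of the robot, y to its left, z up, the work surface at z = 0. Lengths are in m, angles in rad, forces in N, time in s.
With the tool pointing down it reaches from about 0.4 to 0.85 m from the base axis. Payload 10.4 kg.
Tool frame: the origin (TCP) lies on the mounting face of the last link; the fingertips stand r.tips_ahead ahead of it and the grasp point (between the pads) lies 164 mm ahead of it (r.tips_ahead is the distance from the TCP to the fingertips, in m); z points along the fingers, y is the line along which they close (so a half turn about z gives the same grasp; the last joint's range is limited). The gripper opens to 87 mm and grips with 3 to 60 N. Pads are 19 mm wide; open, the fingers measure 117 mm over their backs; the gripper's body (75 mm by 190 mm) begins 51 mm behind the grasp point.
Start: joints at [1.167, 0.332, -0.065, 1.46, 0.022, 1.35, -0.088], TCP at [0.232, -0.58, 0.405] pointing down, gripper open.
Joint ranges: [-2.6, 2.6], [-0.5, 2.12], [-1.47, 1.34], [0.16, 2.42], [-1.27, 4.41], [0.06, 2.06], [-2.6, 2.6]. Speed limits (rad/s): [2.22, 2.22, 2.79, 2.79, 3.14, 3.14, 3.14].

### API

Orientations are given as a unit quaternion [x, y, z, w].
In Python, from bench import telemetry, imaging, job, r gives the robot as it stands.
- The arm moves only by the tool move_arm, never from a script. Its argument "steps" is a list of rows, each an object of numbers: "dx", "dy", "dz": the shift along the tool's x, y, z in cm; "spin": the turn about the tool's z in rad. In form: [{"dx": .., "dy": .., "dz": .., "spin": ..}, ...]. A call has 1 to 12 rows; each row shifts and turns the commanded pose from where the row before left it, along the tool's axes as they then stand; what a row does not reach is not made up. A row lasts 1/10 s, in which the tool goes at most 50 mm and 8.59 degrees, less where a joint would pass 70% of its speed; a pose out of reach is approached as far as the arm can. A call with a gripper value outside its range is refused whole. "claw" is the finger opening in cm, from 0 to 8.7, set as the call begins (left out, the last holds). The fingers move at their own pace and stop on an object; "squeeze" is the grip in N (left out, the last holds). Time passes only in rows, so rows that do not move let the fingers close. It gives the time, the measured TCP pose, the force, the opening and the grip force at its end, in the units of the state.
- telemetry.read_state(): the state, without advancing time (a new reading comes with each control period).
- imaging.camera(name): name is "scene" or "side" or "wrist"; returns a dict with "img" (480x640x3 uint8, red, green, blue), "camera_matrix" (3x3 intrinsics, pixels), "D" ([k1, k2, p1, p2, k3] as OpenCV has them; the pictures are not rectified), "R" (3x3) and "t" (3): a world point X has camera coordinates R X + t. Camera axes: x right, y down, z forward; pixel columns grow to the right and rows downward; lengths in m; the calibration is good to about 2 mm. A picture is of the moment at which its call begins. There is no depth.
- job.close_job(): hands the job in; it is judged then, once.
The state is a dict: "time": time; "joint_positions": joint angles; "joint_vel": joint speeds; "joint_torque": joint torques, N m; "ee_pos": TCP position; "eef_rot": TCP orientation; "ft_force": force on the tool from outside, world axes, zero at the start; "torque": the same for the moment, N m; "width": finger opening in m; "grip_force": force on a finger pad.
Only numpy, scipy, OpenCV 4.12 (cv2) and the standard library are available. Lean on these libraries where they do the work, as an engineer would, in place of code of your own. Each camera call takes 0.05 s, during which the arm holds its last target. There are 200 camera calls.

## Working session

There is one attempt and no reset: what is moved stays moved. The work goes in short steps, Python scripts to look and compute and a tool call to move; the robot and the scene stay as the last step left them, time stands still between calls to the robot, and variables do not carry over. Pictures are saved under pics/ and viewed, at most 14 in all, crops included, and the job is handed in when it is done.

Besides the shell and the picture viewer there is one more tool, called after "Request:" by a JSON object that holds its "name" and its "arguments". move_arm: Moves the arm, as the interface text tells. Its arguments: {"type":"object","properties":{"steps":{"type":"array","items":{"type":"object","properties":{"dx":{"type":"number"},"dy":{"type":"number"},"dz":{"type":"number"},"spin":{"type":"number"}}}},"claw":{"type":"number"},"squeeze":{"type":"number"}},"required":["steps"]}

```bash
mkdir -p pics
cat > h.py <<'E'
import numpy as np, cv2
from bench import telemetry, imaging, job, r
def snap(n,f):
    c=imaging.camera(n); cv2.imwrite(f'pics/{f}.png',cv2.cvtColor(c['img'],cv2.COLOR_RGB2BGR)); np.savez(f'pics/{f}.npz',**c); return c
def ray(c,uv,z):
    p=cv2.undistortPoints(np.array([[uv]],float),np.array(c['camera_matrix'],float),np.array(c['D'],float))[0,0]
    R=np.array(c['R']);t=np.array(c['t']);d=R.T@np.array([p[0],p[1],1]);o=-R.T@t
    return o+d*(z-o[2])/d[2]
def proj(c,X):
    return cv2.projectPoints(np.array(X,float).reshape(-1,3),cv2.Rodrigues(np.array(c['R']))[0],np.array(c['t'],float),np.array(c['camera_matrix'],float),np.array(c['D'],float))[0].reshape(-1,2)
E
python3 - <<'E'
from h import *
for n in('scene','side','wrist'):
    c=snap(n,n+'0'); print(n,-np.array(c['R']).T@c['t'])
s=telemetry.read_state();print(s['ee_pos'],s['eef_rot'],s['time'],r.tips_ahead,s['width'])
from scipy.spatial.transform import Rotation as Q
print(Q.from_quat(s['eef_rot']).as_matrix().round(3))
E
```

```text
scene [ 1.17045757 -0.75329046  0.8148113 ]
side [0.39892241 0.90202356 0.8875436 ]
wrist [ 0.29860101 -0.55336147  0.38508902]
[ 0.23225166 -0.58015442  0.40414245] [ 9.81929455e-01  1.89246585e-01 -1.19105999e-04 -5.10769641e-04] 0.15 0.1822 0.0872933593237897
[[ 0.928  0.372 -0.   ]
 [ 0.372 -0.928  0.001]
 [-0.    -0.001 -1.   ]]
```

View pics/scene0.png

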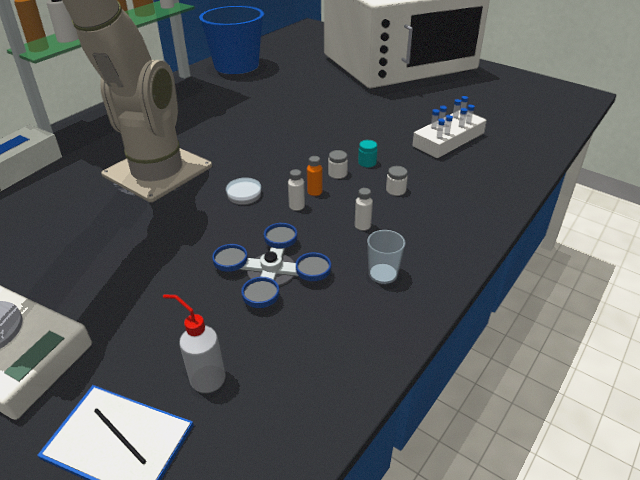

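View pics/side0.png

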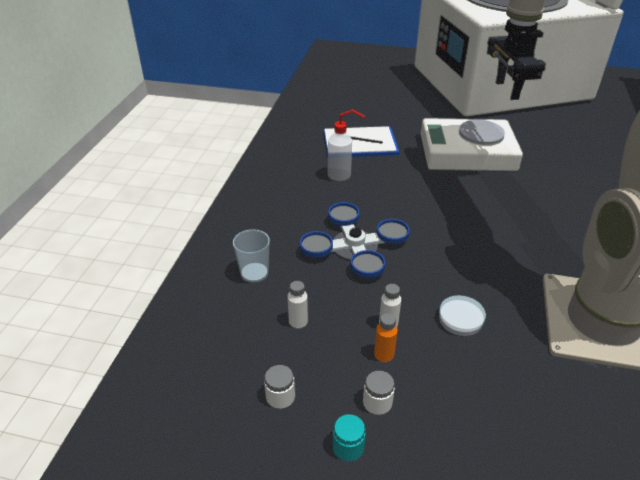

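The scene picture shows white bottles at (296,190) and (364,210), an orange look-alike at (315,177), white jars at (338,164) and (397,181), and a turquoise look-alike at (368,153). The rotor hub is at (271,265). In the side picture the bottles are at (298,306) and (391,310), the jars at (280,387) and (379,392), orange at (386,340) and turquoise at (349,438). The white/grey ones match the description. I'll confirm that in one crop and measure.

Run:
```python
from h import *
S=dict(np.load('pics/scene0.npz'));D=dict(np.load('pics/side0.npz'))
def tri(a,b):
    o=[];d=[]
    for c,uv in((S,a),(D,b)):
        p0=ray(c,uv,0);p1=ray(c,uv,.3);o.append(p0);d.append((p1-p0)/np.linalg.norm(p1-p0))
    A=sum(np.eye(3)-np.outer(v,v) for v in d);B=sum((np.eye(3)-np.outer(v,v))@q for q,v in zip(o,d))
    return np.linalg.solve(A,B)
for n,a,b,z in[('jA',(338,156),(379,381),.062),('jB',(397,172),(279,376),.062),('bA',(296,174),(392,290),.104),('bB',(364,193),(297,287),.104),('orange',(315,160),(388,322),.104),('turq',(368,146),(349,427),.062),
 ('c_1',(281,234),(368,263),.036),('c_2',(230,256),(393,231),.036),('c_3',(261,291),(344,213),.036),('c_4',(313,265),(317,243),.036),('beaker',(385,242),(252,240),.095),('wash',(194,320),(341,126),.2)]:
    print(n,ray(S,a,z)[:2].round(3),ray(D,b,z)[:2].round(3),tri(a,b).round(3))
im=cv2.imread('pics/side0.png')[180:470,220:500];cv2.imwrite('pics/crop1.png',cv2.resize(im,None,fx=2,fy=2,interpolation=cv2.INTER_CUBIC))
```

```text
jA [0.437 0.289] [0.432 0.296] [0.433 0.294 0.059]
jB [0.61  0.316] [0.606 0.325] [0.607 0.322 0.058]
bA [0.445 0.098] [0.437 0.109] [0.438 0.105 0.099]
bB [0.626 0.13 ] [0.619 0.142] [0.621 0.137 0.098]
orange [0.442 0.179] [0.433 0.193] [0.434 0.188 0.097]
turq [0.473 0.385] [0.466 0.397] [0.467 0.394 0.056]
c_1 [ 0.512 -0.042] [ 0.503 -0.032] [ 0.505 -0.037  0.03 ]
c_2 [ 0.471 -0.17 ] [ 0.464 -0.157] [ 0.464 -0.165  0.029]
c_3 [ 0.6  -0.21] [ 0.591 -0.2  ] [ 0.594 -0.207  0.03 ]
c_4 [ 0.637 -0.083] [ 0.63  -0.074] [ 0.632 -0.079  0.031]
beaker [0.756 0.015] [0.754 0.015] [0.755 0.015 0.094]
wash [ 0.679 -0.435] [ 0.629 -0.334] [ 0.644 -0.412  0.156]
```

View pics/crop1.png

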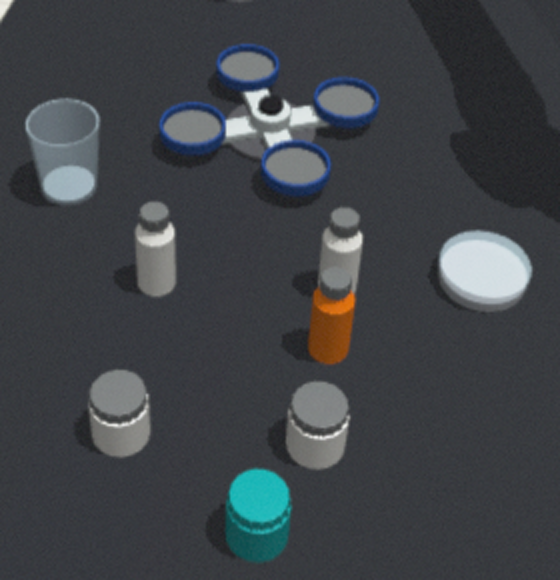

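The crop confirms it: the two white jars are at (120,412) and (318,425), and the two white bottles at (155,250) and (341,255). The orange bottle (332,320) and turquoise jar (258,515) are the look-alikes. Next I square the tool to the world axes and head over.

Request:
{"name": "move_arm", "arguments": {"steps": [{"spin": 0.127}, {"spin": 0.127}, {"spin": 0.127}, {"dx": 2.7, "dy": -3.5}, {"dx": 2.7, "dy": -3.5}, {"dx": 2.7, "dy": -3.5}, {"dx": 2.7, "dy": -3.5}, {"dx": 2.7, "dy": -3.5}, {"dx": 2.7, "dy": -3.5}, {"dx": 2.7, "dy": -3.5}, {"dx": 2.7, "dy": -3.5}, {"dx": 2.7, "dy": -3.5}], "claw": 8.7, "squeeze": 20}}

```text
$.steps[0]: bad value
```

Request:
{"name": "move_arm", "arguments": {"steps": [{"dx": 0, "dy": 0, "dz": 0, "spin": 0.127}, {"dx": 0, "dy": 0, "dz": 0, "spin": 0.127}, {"dx": 0, "dy": 0, "dz": 0, "spin": 0.127}, {"dx": 2.7, "dy": -3.5, "dz": 0, "spin": 0}, {"dx": 2.7, "dy": -3.5, "dz": 0, "spin": 0}, {"dx": 2.7, "dy": -3.5, "dz": 0, "spin": 0}, {"dx": 2.7, "dy": -3.5, "dz": 0, "spin": 0}, {"dx": 2.7, "dy": -3.5, "dz": 0, "spin": 0}, {"dx": 2.7, "dy": -3.5, "dz": 0, "spin": 0}, {"dx": 2.7, "dy": -3.5, "dz": 0, "spin": 0}, {"dx": 2.7, "dy": -3.5, "dz": 0, "spin": 0}, {"dx": 2.7, "dy": -3.5, "dz": 0, "spin": 0}], "claw": 8.7, "squeeze": 20}}

```text
time: 1.35
ee_pos: [0.4761, -0.2637, 0.4047]
eef_rot: [1.0, -0.0, -0.0, 0.0]
ft_force: [-0.0, 0.3, 0.3]
width: 0.0868
grip_force: 0.0
```

Run:
```python
from h import *
c=snap('wrist','w1'); print(proj(c,[[.549,-.122,.048],[.505,-.037,.026],[.464,-.165,.026],[.594,-.207,.026],[.632,-.079,.026]]).round(), (-np.array(c['R']).T@c['t']).round(3))
```

```text
[[175. 144.]
 [109. 189.]
 [232. 227.]
 [267.  95.]
 [134.  57.]] [ 0.548 -0.263  0.386]
```

View pics/w1.png

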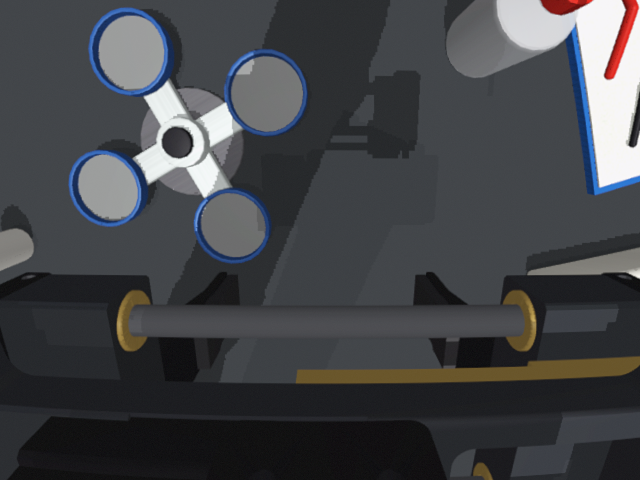

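Request:
{"name": "move_arm", "arguments": {"steps": [{"dx": -0.5, "dy": -4.3, "dz": 0, "spin": 0}, {"dx": -0.5, "dy": -4.3, "dz": 0, "spin": 0}, {"dx": -0.5, "dy": -4.3, "dz": 0, "spin": 0}, {"dx": -0.5, "dy": -4.3, "dz": 0, "spin": 0}, {"dx": -0.5, "dy": -4.3, "dz": 0, "spin": 0}, {"dx": -0.5, "dy": -4.3, "dz": 0, "spin": 0}, {"dx": -0.5, "dy": -4.3, "dz": 0, "spin": 0}, {"dx": -0.5, "dy": -4.3, "dz": 0, "spin": 0}, {"dx": -0.5, "dy": -4.3, "dz": 0, "spin": 0}, {"dx": -0.5, "dy": -4.3, "dz": 0, "spin": 0}, {"dx": 0, "dy": -4.0, "dz": 0, "spin": 0}, {"dx": 0, "dy": -4.0, "dz": 0, "spin": 0}]}}

```text
time: 2.6
ee_pos: [0.4251, 0.2461, 0.4049]
eef_rot: [1.0, -0.0, 0.0, 0.0]
ft_force: [1.1, 1.1, -0.7]
width: 0.0871
grip_force: 0.0
```

The wrist picture shows the cup floors at (109,188), (232,227), (267,93) and (132,54). These are within about 3 px of my predictions, so the triangulated positions hold. Next, the jars from above.

Run:
```python
from h import *
w=dict(np.load('pics/w1.npz'))
print([ray(w,p,.026)[:2].round(3).tolist() for p in((109,188),(232,227),(267,93),(132,54))])
c=snap('wrist','w2'); print(proj(c,[[.433,.294,.062],[.607,.322,.062],[.438,.105,.104],[.621,.137,.104]]).round())
```

```text
[[0.506, -0.037], [0.464, -0.165], [0.596, -0.207], [0.635, -0.078]]
[[275. 215.]
 [235.  10.]
 [497. 219.]
 [477. -29.]]
```

View pics/w2.png

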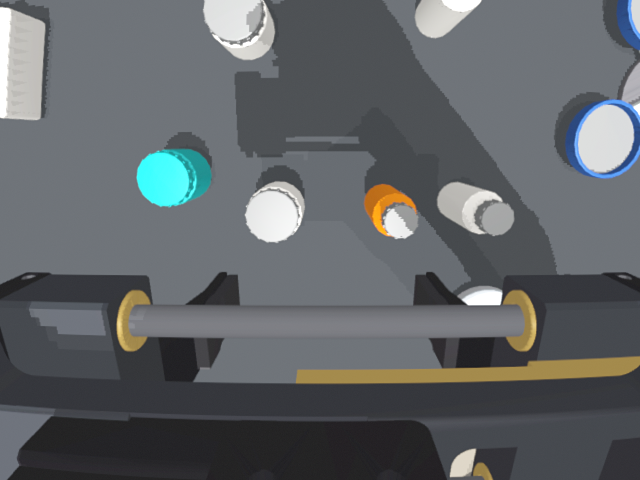

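Jar A's cap centre is at (274,213), and the predicted (275,215) agrees. The bottle at (495,218) and the far jar at (235,10) agree too. Next I descend on jar A.

Request:
{"name": "move_arm", "arguments": {"steps": [{"dx": 0.8, "dy": -4.9, "dz": 0, "spin": 0}, {"dx": 0, "dy": 0, "dz": 4.5, "spin": 0}, {"dx": 0, "dy": 0, "dz": 4.5, "spin": 0}, {"dx": 0, "dy": 0, "dz": 4, "spin": 0}, {"dx": 0, "dy": 0, "dz": 3, "spin": 0}, {"dx": 0, "dy": 0, "dz": 2.5, "spin": 0}, {"dx": 0, "dy": 0, "dz": 1.6, "spin": 0}, {"dx": 0, "dy": 0, "dz": 0, "spin": 0}]}}

```text
time: 3.45
ee_pos: [0.433, 0.2931, 0.2019]
eef_rot: [1.0, -0.0, -0.002, 0.001]
ft_force: [-0.0, 0.3, 0.4]
width: 0.0871
grip_force: 0.0
```

Request:
{"name": "move_arm", "arguments": {"steps": [{"dx": 0, "dy": 0, "dz": 0, "spin": 0}, {"dx": 0, "dy": 0, "dz": 0, "spin": 0}, {"dx": 0, "dy": 0, "dz": 0, "spin": 0}, {"dx": 0, "dy": 0, "dz": 0, "spin": 0}, {"dx": 0, "dy": 0, "dz": 0, "spin": 0}, {"dx": 0, "dy": 0, "dz": 0, "spin": 0}], "claw": 4.5}}

```text
time: 4.05
ee_pos: [0.4336, 0.2941, 0.2043]
eef_rot: [1.0, -0.0, 0.0, -0.0]
ft_force: [-0.6, 1.5, 5.0]
width: 0.0539
grip_force: 20.0
```

Request:
{"name": "move_arm", "arguments": {"steps": [{"dx": 0, "dy": 0, "dz": -2, "spin": 0}, {"dx": 0, "dy": 0, "dz": -4, "spin": 0}, {"dx": 0, "dy": 0, "dz": -4.5, "spin": 0}, {"dx": 0.7, "dy": 2.2, "dz": -3.5, "spin": 0}, {"dx": 1.4, "dy": 4.4, "dz": 0, "spin": 0}, {"dx": 1.4, "dy": 4.4, "dz": 0, "spin": 0}, {"dx": 1.4, "dy": 4.4, "dz": 0, "spin": 0}, {"dx": 1.4, "dy": 4.4, "dz": 0, "spin": 0}, {"dx": 1.4, "dy": 4.4, "dz": 0, "spin": 0}, {"dx": 1.4, "dy": 4.4, "dz": 0, "spin": 0}, {"dx": 1.4, "dy": 4.4, "dz": 0, "spin": 0}, {"dx": 1.4, "dy": 4.4, "dz": 0, "spin": 0}]}}

```text
time: 5.25
ee_pos: [0.5524, -0.0823, 0.3436]
eef_rot: [1.0, -0.0, -0.0, 0.0]
ft_force: [1.0, 1.1, -1.2]
width: 0.0536
grip_force: 20.0
```

Request:
{"name": "move_arm", "arguments": {"steps": [{"dx": 1.4, "dy": 4.1, "dz": 0, "spin": 0}, {"dx": 1.4, "dy": 4.0, "dz": 0, "spin": 0}, {"dx": 1.0, "dy": 3.0, "dz": 0, "spin": 0}, {"dx": 0.5, "dy": 1.4, "dz": 0, "spin": 0}, {"dx": 0, "dy": 0, "dz": 3, "spin": 0}, {"dx": 0, "dy": 0, "dz": 3.5, "spin": 0}, {"dx": 0, "dy": 0, "dz": 2.0, "spin": 0}, {"dx": 0, "dy": 0, "dz": 1.0, "spin": 0}, {"dx": 0, "dy": 0, "dz": 0, "spin": 0}, {"dx": 0, "dy": 0, "dz": 0, "spin": 0}]}}

```text
time: 6.25
ee_pos: [0.5958, -0.205, 0.2499]
eef_rot: [1.0, 0.0, 0.001, 0.0]
ft_force: [0.1, -1.0, -1.8]
width: 0.0537
grip_force: 20.0
```

Run:
```python
from h import *
ims=[]
for n in('scene','side'):
    c=snap(n,n+'1'); p=proj(c,[[.596,-.207,.036]])[0].astype(int)
    im=cv2.imread(f'pics/{n}1.png')[p[1]-70:p[1]+70,p[0]-65:p[0]+65]; ims.append(cv2.resize(im,(390,420),interpolation=cv2.INTER_CUBIC))
cv2.imwrite('pics/chk1.png',np.hstack(ims))
```

```text
(no output)
```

View pics/chk1.png

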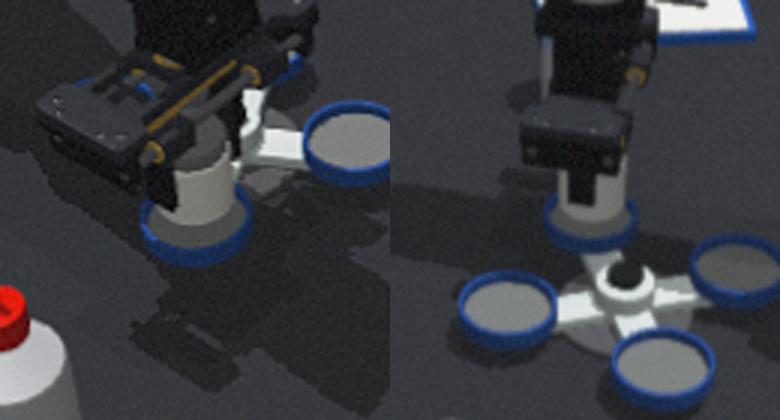

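Both views show the jar hanging centred over its cup (left jar near (205,200), right near (592,200)). Next I lower and release.

Request:
{"name": "move_arm", "arguments": {"steps": [{"dx": 0, "dy": 0, "dz": 1.0, "spin": 0}, {"dx": 0, "dy": 0, "dz": 0.6, "spin": 0}, {"dx": 0, "dy": 0, "dz": 0.3, "spin": 0}, {"dx": 0, "dy": 0, "dz": 0.1, "spin": 0}, {"dx": 0, "dy": 0, "dz": 0, "spin": 0}]}}

```text
time: 6.85
ee_pos: [0.5952, -0.2052, 0.2302]
eef_rot: [1.0, -0.0, -0.0, 0.0]
ft_force: [-9.6, 1.3, 15.9]
width: 0.0539
grip_force: 20.0
```

Request:
{"name": "move_arm", "arguments": {"steps": [{"dx": 0, "dy": 0, "dz": 0, "spin": 0}, {"dx": 0, "dy": 0, "dz": 0, "spin": 0}, {"dx": 0, "dy": 0, "dz": 0, "spin": 0}, {"dx": 0, "dy": 0, "dz": 0, "spin": 0}, {"dx": 0, "dy": 0, "dz": 0, "spin": 0}, {"dx": 0, "dy": 0, "dz": -2, "spin": 0}, {"dx": 0, "dy": 0, "dz": -4.5, "spin": 0}, {"dx": 0, "dy": 0, "dz": -4.5, "spin": 0}], "claw": 8.2}}

```text
time: 7.65
ee_pos: [0.595, -0.2052, 0.3393]
eef_rot: [1.0, 0.0, -0.001, -0.0]
ft_force: [0.2, 0.1, 0.9]
width: 0.082
grip_force: 0.0
```

Request:
{"name": "move_arm", "arguments": {"steps": [{"dx": 0.1, "dy": -4.4, "dz": 0, "spin": 0}, {"dx": 0.1, "dy": -4.4, "dz": 0, "spin": 0}, {"dx": 0.1, "dy": -4.4, "dz": 0, "spin": 0}, {"dx": 0.1, "dy": -4.4, "dz": 0, "spin": 0}, {"dx": 0.1, "dy": -4.4, "dz": 0, "spin": 0}, {"dx": 0.1, "dy": -4.4, "dz": 0, "spin": 0}, {"dx": 0.1, "dy": -4.4, "dz": 0, "spin": 0}, {"dx": 0.1, "dy": -4.4, "dz": 0, "spin": 0}, {"dx": 0.1, "dy": -4.4, "dz": 0, "spin": 0}, {"dx": 0.1, "dy": -4.4, "dz": 0, "spin": 0}, {"dx": 0.1, "dy": -4.4, "dz": 0, "spin": 0}, {"dx": 0.1, "dy": -4.4, "dz": 0, "spin": 0}], "claw": 8.7}}

```text
time: 8.85
ee_pos: [0.6074, 0.3243, 0.3386]
eef_rot: [1.0, -0.0, 0.0, 0.0]
ft_force: [0.6, 0.0, -0.4]
width: 0.087
grip_force: 0.0
```

Request:
{"name": "move_arm", "arguments": {"steps": [{"dx": 0, "dy": 0, "dz": 4.0, "spin": 0}, {"dx": 0, "dy": 0, "dz": 4.0, "spin": 0}, {"dx": 0, "dy": 0, "dz": 3.0, "spin": 0}, {"dx": 0, "dy": 0, "dz": 1.8, "spin": 0}, {"dx": 0, "dy": 0, "dz": 0.8, "spin": 0}, {"dx": 0, "dy": 0, "dz": 0, "spin": 0}]}}

```text
time: 9.45
ee_pos: [0.6076, 0.3226, 0.2025]
eef_rot: [1.0, -0.0, -0.0, 0.0]
ft_force: [0.5, -0.3, 0.5]
width: 0.0868
grip_force: 0.0
```

Request:
{"name": "move_arm", "arguments": {"steps": [{"dx": 0, "dy": 0, "dz": 0, "spin": 0}, {"dx": 0, "dy": 0, "dz": 0, "spin": 0}, {"dx": 0, "dy": 0, "dz": 0, "spin": 0}, {"dx": 0, "dy": 0, "dz": 0, "spin": 0}, {"dx": 0, "dy": 0, "dz": 0, "spin": 0}, {"dx": 0, "dy": 0, "dz": 0, "spin": 0}], "claw": 4.5}}

```text
time: 10.05
ee_pos: [0.6075, 0.3229, 0.2031]
eef_rot: [1.0, -0.0, 0.0, -0.0]
ft_force: [0.0, 0.2, 2.9]
width: 0.0535
grip_force: 20.0
```

Request:
{"name": "move_arm", "arguments": {"steps": [{"dx": 0, "dy": 0, "dz": -2, "spin": 0}, {"dx": 0, "dy": 0, "dz": -4, "spin": 0}, {"dx": 0, "dy": 0, "dz": -4.5, "spin": 0}, {"dx": -0.6, "dy": 2.0, "dz": -3.5, "spin": 0}, {"dx": -1.2, "dy": 4.3, "dz": 0, "spin": 0}, {"dx": -1.2, "dy": 4.3, "dz": 0, "spin": 0}, {"dx": -1.2, "dy": 4.3, "dz": 0, "spin": 0}, {"dx": -1.2, "dy": 4.3, "dz": 0, "spin": 0}, {"dx": -1.2, "dy": 4.3, "dz": 0, "spin": 0}, {"dx": -1.2, "dy": 4.3, "dz": 0, "spin": 0}, {"dx": -1.2, "dy": 4.2, "dz": 0, "spin": 0}, {"dx": -1.2, "dy": 4.0, "dz": 0, "spin": 0}]}}

```text
time: 11.25
ee_pos: [0.5044, -0.0392, 0.3426]
eef_rot: [1.0, -0.0, -0.0, 0.0]
ft_force: [0.6, 0.8, -1.6]
width: 0.0535
grip_force: 20.0
```

Request:
{"name": "move_arm", "arguments": {"steps": [{"dx": 0, "dy": 0, "dz": 0, "spin": 0}, {"dx": 0, "dy": 0, "dz": 3, "spin": 0}, {"dx": 0, "dy": 0, "dz": 3.5, "spin": 0}, {"dx": 0, "dy": 0, "dz": 2.0, "spin": 0}, {"dx": 0, "dy": 0, "dz": 1.0, "spin": 0}, {"dx": 0, "dy": 0, "dz": 0, "spin": 0}, {"dx": 0, "dy": 0, "dz": 0, "spin": 0}]}}

```text
time: 11.95
ee_pos: [0.5059, -0.037, 0.2487]
eef_rot: [1.0, 0.0, 0.001, 0.0]
ft_force: [0.1, 0.8, -0.6]
width: 0.0535
grip_force: 20.0
```

Request:
{"name": "move_arm", "arguments": {"steps": [{"dx": 0, "dy": 0, "dz": 1.0, "spin": 0}, {"dx": 0, "dy": 0, "dz": 0.6, "spin": 0}, {"dx": 0, "dy": 0, "dz": 0.3, "spin": 0}, {"dx": 0, "dy": 0, "dz": 0, "spin": 0}]}}

```text
time: 12.35
ee_pos: [0.5055, -0.0373, 0.2289]
eef_rot: [1.0, -0.0, -0.0, 0.0]
ft_force: [-2.4, -0.5, 1.5]
width: 0.054
grip_force: 20.0
```

Request:
{"name": "move_arm", "arguments": {"steps": [{"dx": 0, "dy": 0, "dz": 0, "spin": 0}, {"dx": 0, "dy": 0, "dz": 0, "spin": 0}, {"dx": 0, "dy": 0, "dz": 0, "spin": 0}, {"dx": 0, "dy": 0, "dz": 0, "spin": 0}, {"dx": 0, "dy": 0, "dz": 0, "spin": 0}, {"dx": 0, "dy": 0, "dz": -2, "spin": 0}, {"dx": 0, "dy": 0, "dz": -4.5, "spin": 0}, {"dx": 0, "dy": 0, "dz": -4.5, "spin": 0}, {"dx": 0, "dy": 0, "dz": -3, "spin": 0}], "claw": 8.2}}

```text
time: 13.25
ee_pos: [0.5056, -0.037, 0.3719]
eef_rot: [1.0, 0.0, 0.001, 0.0]
ft_force: [0.2, 0.1, -1.1]
width: 0.082
grip_force: 0.0
```

Run:
```python
from h import *
c=snap('scene','s2');d=snap('side','d2')
ims=[cv2.resize(cv2.imread('pics/s2.png')[130:330,200:400],(400,400)),cv2.resize(cv2.imread('pics/d2.png')[190:390,250:450],(400,400))]
cv2.imwrite('pics/chk2.png',np.hstack(ims))
```

```text
(no output)
```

View pics/chk2.png

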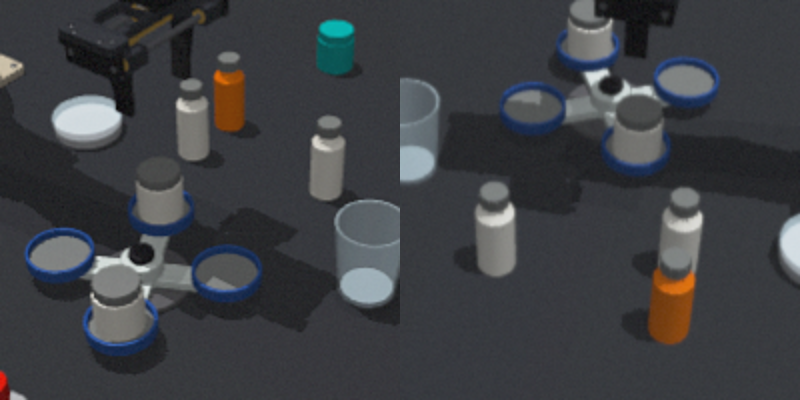

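Both views show the jars standing upright in facing cups, at (160,195)/(120,305) on the left and (638,130)/(590,35) on the right. Next is the bottle nearer the beaker.

Request:
{"name": "move_arm", "arguments": {"steps": [{"dx": 2.3, "dy": -3.5, "dz": 0, "spin": 0}, {"dx": 2.3, "dy": -3.5, "dz": 0, "spin": 0}, {"dx": 2.3, "dy": -3.5, "dz": 0, "spin": 0}, {"dx": 2.3, "dy": -3.5, "dz": 0, "spin": 0}, {"dx": 2.3, "dy": -3.4, "dz": 0, "spin": 0}, {"dx": 0, "dy": 0, "dz": 0, "spin": 0}, {"dx": 0, "dy": 0, "dz": 4.0, "spin": 0}, {"dx": 0, "dy": 0, "dz": 4.0, "spin": 0}, {"dx": 0, "dy": 0, "dz": 3.5, "spin": 0}, {"dx": 0, "dy": 0, "dz": 2.2, "spin": 0}, {"dx": 0, "dy": 0, "dz": 1.1, "spin": 0}, {"dx": 0, "dy": 0, "dz": 0, "spin": 0}], "claw": 7.5}}

```text
time: 14.55
ee_pos: [0.6199, 0.1362, 0.2191]
eef_rot: [1.0, -0.0, -0.001, 0.0]
ft_force: [-0.2, 0.7, 1.1]
width: 0.075
grip_force: 0.0
```

Request:
{"name": "move_arm", "arguments": {"steps": [{"dx": 0, "dy": 0, "dz": 0, "spin": 0}, {"dx": 0, "dy": 0, "dz": 0, "spin": 0}, {"dx": 0, "dy": 0, "dz": 0, "spin": 0}, {"dx": 0, "dy": 0, "dz": 0, "spin": 0}, {"dx": 0, "dy": 0, "dz": 0, "spin": 0}, {"dx": 0, "dy": 0, "dz": 0, "spin": 0}, {"dx": 0, "dy": 0, "dz": 0, "spin": 0}], "claw": 3.0}}

```text
time: 15.25
ee_pos: [0.6206, 0.1369, 0.2211]
eef_rot: [1.0, -0.0, 0.0, -0.0]
ft_force: [-0.2, 0.4, 2.7]
width: 0.0396
grip_force: 20.0
```

Request:
{"name": "move_arm", "arguments": {"steps": [{"dx": 0, "dy": 0, "dz": -2, "spin": 0}, {"dx": 0, "dy": 0, "dz": -4, "spin": 0}, {"dx": 0, "dy": 0, "dz": -3.5, "spin": 0}, {"dx": 0, "dy": 0, "dz": -1, "spin": 0}, {"dx": 0.2, "dy": 2.5, "dz": 0, "spin": 0}, {"dx": 0.3, "dy": 4, "dz": 0, "spin": 0}, {"dx": 0.3, "dy": 4.5, "dz": 0, "spin": 0}, {"dx": 0.3, "dy": 4.5, "dz": 0, "spin": 0}, {"dx": 0.2, "dy": 4, "dz": 0, "spin": 0}, {"dx": 0.1, "dy": 2, "dz": 0, "spin": 0}, {"dx": 0, "dy": 0, "dz": 0, "spin": 0}]}}

```text
time: 16.35
ee_pos: [0.634, -0.0832, 0.3243]
eef_rot: [1.0, -0.003, -0.001, 0.001]
ft_force: [0.2, 0.5, -0.5]
width: 0.0399
grip_force: 20.0
```

Request:
{"name": "move_arm", "arguments": {"steps": [{"dx": 0, "dy": 0, "dz": 2.5, "spin": 0}, {"dx": 0, "dy": 0, "dz": 2.5, "spin": 0}, {"dx": 0, "dy": 0, "dz": 1.5, "spin": 0}, {"dx": 0, "dy": 0, "dz": 0, "spin": 0}, {"dx": 0, "dy": 0, "dz": 0, "spin": 0}]}}

```text
time: 16.85
ee_pos: [0.6346, -0.0778, 0.2611]
eef_rot: [1.0, 0.0, 0.0, -0.0]
ft_force: [0.3, 1.2, -1.8]
width: 0.0394
grip_force: 20.0
```

Run:
```python
from h import *
c=snap('scene','s3');d=snap('side','d3')
ims=[cv2.resize(cv2.imread('pics/s3.png')[180:320,220:360],(400,400)),cv2.resize(cv2.imread('pics/d3.png')[170:310,260:400],(400,400))]
cv2.imwrite('pics/chk3.png',np.hstack(ims))
```

```text
(no output)
```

View pics/chk3.png

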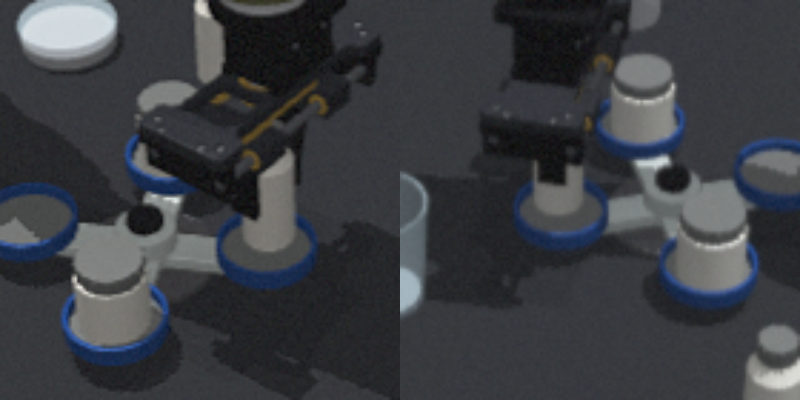

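The bottle hangs centred over its cup in both views (268,215 and 558,195). I lower and release.

Request:
{"name": "move_arm", "arguments": {"steps": [{"dx": 0, "dy": 0, "dz": 0.7, "spin": 0}, {"dx": 0, "dy": 0, "dz": 0.5, "spin": 0}, {"dx": 0, "dy": 0, "dz": 0.2, "spin": 0}, {"dx": 0, "dy": 0, "dz": 0, "spin": 0}, {"dx": 0, "dy": 0, "dz": 0, "spin": 0}]}}

```text
time: 17.45
ee_pos: [0.6345, -0.0783, 0.247]
eef_rot: [1.0, -0.0, 0.0, 0.0]
ft_force: [-0.7, 0.6, 3.6]
width: 0.0396
grip_force: 20.0
```

Request:
{"name": "move_arm", "arguments": {"steps": [{"dx": 0, "dy": 0, "dz": 0, "spin": 0}, {"dx": 0, "dy": 0, "dz": 0, "spin": 0}, {"dx": 0, "dy": 0, "dz": 0, "spin": 0}, {"dx": 0, "dy": 0, "dz": 0, "spin": 0}, {"dx": 0, "dy": 0, "dz": 0, "spin": 0}, {"dx": 0, "dy": 0, "dz": -2, "spin": 0}, {"dx": 0, "dy": 0, "dz": -4.0, "spin": 0}, {"dx": 0, "dy": 0, "dz": -4.5, "spin": 0}, {"dx": 0, "dy": 0, "dz": -3, "spin": 0}, {"dx": 0, "dy": 0, "dz": 0, "spin": 0}], "claw": 6.5}}

```text
time: 18.45
ee_pos: [0.6353, -0.0779, 0.387]
eef_rot: [1.0, -0.0, 0.004, 0.0]
ft_force: [0.6, -0.1, 0.8]
width: 0.0651
grip_force: 0.0
```

Request:
{"name": "move_arm", "arguments": {"steps": [{"dx": -2.0, "dy": -2.0, "dz": 0, "spin": 0}, {"dx": -3.3, "dy": -3.1, "dz": 0, "spin": 0}, {"dx": -3.3, "dy": -3.1, "dz": 0, "spin": 0}, {"dx": -3.3, "dy": -3.1, "dz": 0, "spin": 0}, {"dx": -3.3, "dy": -3.0, "dz": 0, "spin": 0}, {"dx": -3.0, "dy": -2.5, "dz": 0, "spin": 0}, {"dx": -1.5, "dy": -1.5, "dz": 0, "spin": 0}, {"dx": 0, "dy": 0, "dz": 0, "spin": 0}, {"dx": 0, "dy": 0, "dz": 4, "spin": 0}, {"dx": 0, "dy": 0, "dz": 4, "spin": 0}, {"dx": 0, "dy": 0, "dz": 0, "spin": 0}]}}

```text
time: 19.55
ee_pos: [0.436, 0.1034, 0.2975]
eef_rot: [1.0, -0.0, -0.004, 0.0]
ft_force: [-0.5, -0.7, -0.7]
width: 0.0653
grip_force: 0.0
```

Request:
{"name": "move_arm", "arguments": {"steps": [{"dx": 0.1, "dy": 0, "dz": 3, "spin": 0}, {"dx": 0, "dy": 0, "dz": 2, "spin": 0}, {"dx": 0, "dy": 0, "dz": 1.5, "spin": 0}, {"dx": 0, "dy": 0, "dz": 0.7, "spin": 0}, {"dx": 0, "dy": 0, "dz": 0, "spin": 0}, {"dx": 0, "dy": 0, "dz": 0, "spin": 0}]}}

```text
time: 20.15
ee_pos: [0.4391, 0.1047, 0.2308]
eef_rot: [1.0, -0.0, 0.001, -0.0]
ft_force: [0.8, -0.5, 0.8]
width: 0.0651
grip_force: 0.0
```

Request:
{"name": "move_arm", "arguments": {"steps": [{"dx": 0, "dy": 0, "dz": 0, "spin": 0}, {"dx": 0, "dy": 0, "dz": 0, "spin": 0}, {"dx": 0, "dy": 0, "dz": 0, "spin": 0}, {"dx": 0, "dy": 0, "dz": 0, "spin": 0}, {"dx": 0, "dy": 0, "dz": 0, "spin": 0}, {"dx": 0, "dy": 0, "dz": 0, "spin": 0}], "claw": 3.0}}

```text
time: 20.75
ee_pos: [0.4386, 0.1048, 0.2299]
eef_rot: [1.0, -0.0, 0.0, 0.0]
ft_force: [-0.2, -0.5, 2.8]
width: 0.0392
grip_force: 20.0
```

Request:
{"name": "move_arm", "arguments": {"steps": [{"dx": 0, "dy": 0, "dz": -2, "spin": 0}, {"dx": 0, "dy": 0, "dz": -4, "spin": 0}, {"dx": 0, "dy": 0, "dz": -4, "spin": 0}, {"dx": 0, "dy": 0, "dz": -1.5, "spin": 0}, {"dx": 0.2, "dy": 2.5, "dz": 0, "spin": 0}, {"dx": 0.4, "dy": 4.5, "dz": 0, "spin": 0}, {"dx": 0.4, "dy": 4.5, "dz": 0, "spin": 0}, {"dx": 0.4, "dy": 4.5, "dz": 0, "spin": 0}, {"dx": 0.4, "dy": 4.5, "dz": 0, "spin": 0}, {"dx": 0.4, "dy": 4, "dz": 0, "spin": 0}, {"dx": 0.3, "dy": 2.5, "dz": 0, "spin": 0}, {"dx": 0, "dy": 0, "dz": 0, "spin": 0}]}}

```text
time: 21.95
ee_pos: [0.4629, -0.1691, 0.3441]
eef_rot: [1.0, -0.003, -0.0, 0.0]
ft_force: [0.0, 0.1, -0.9]
width: 0.0396
grip_force: 20.0
```

Request:
{"name": "move_arm", "arguments": {"steps": [{"dx": 0, "dy": 0, "dz": 2.5, "spin": 0}, {"dx": 0, "dy": 0, "dz": 3, "spin": 0}, {"dx": 0, "dy": 0, "dz": 2, "spin": 0}, {"dx": 0, "dy": 0, "dz": 0, "spin": 0}, {"dx": 0, "dy": 0, "dz": 0, "spin": 0}]}}

```text
time: 22.45
ee_pos: [0.4636, -0.1647, 0.2702]
eef_rot: [1.0, 0.0, -0.0, -0.0]
ft_force: [0.7, -0.3, -0.6]
width: 0.0394
grip_force: 20.0
```

Floor contact is at TCP z ≈ 0.256, so 1.4 cm more.

Request:
{"name": "move_arm", "arguments": {"steps": [{"dx": 0, "dy": 0, "dz": 0.7, "spin": 0}, {"dx": 0, "dy": 0, "dz": 0.5, "spin": 0}, {"dx": 0, "dy": 0, "dz": 0.2, "spin": 0}, {"dx": 0, "dy": 0, "dz": 0, "spin": 0}, {"dx": 0, "dy": 0, "dz": 0, "spin": 0}]}}

```text
time: 22.95
ee_pos: [0.4635, -0.1653, 0.256]
eef_rot: [1.0, -0.0, 0.0, 0.0]
ft_force: [0.0, 0.5, 0.1]
width: 0.0396
grip_force: 20.0
```

Request:
{"name": "move_arm", "arguments": {"steps": [{"dx": 0, "dy": 0, "dz": 0, "spin": 0}, {"dx": 0, "dy": 0, "dz": 0, "spin": 0}, {"dx": 0, "dy": 0, "dz": 0, "spin": 0}, {"dx": 0, "dy": 0, "dz": 0, "spin": 0}, {"dx": 0, "dy": 0, "dz": 0, "spin": 0}, {"dx": 0, "dy": 0, "dz": -2, "spin": 0}, {"dx": 0, "dy": 0, "dz": -4.0, "spin": 0}, {"dx": 0, "dy": 0, "dz": -4.5, "spin": 0}, {"dx": 0, "dy": 0, "dz": -4, "spin": 0}, {"dx": 0, "dy": 0, "dz": -2, "spin": 0}, {"dx": 0, "dy": 0, "dz": 0, "spin": 0}, {"dx": 0, "dy": 0, "dz": 0, "spin": 0}], "claw": 6.5}}

```text
time: 24.15
ee_pos: [0.4633, -0.1653, 0.4204]
eef_rot: [1.0, -0.0, 0.0, 0.0]
ft_force: [-0.2, 0.4, 0.0]
width: 0.065
grip_force: 0.0
```

Run:
```python
from h import *
c=snap('scene','s4');d=snap('side','d4')
ims=[cv2.resize(cv2.imread('pics/s4.png')[130:330,200:400],(400,400)),cv2.resize(cv2.imread('pics/d4.png')[140:340,230:430],(400,400))]
cv2.imwrite('pics/chk4.png',np.hstack(ims))
```

```text
(no output)
```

View pics/chk4.png

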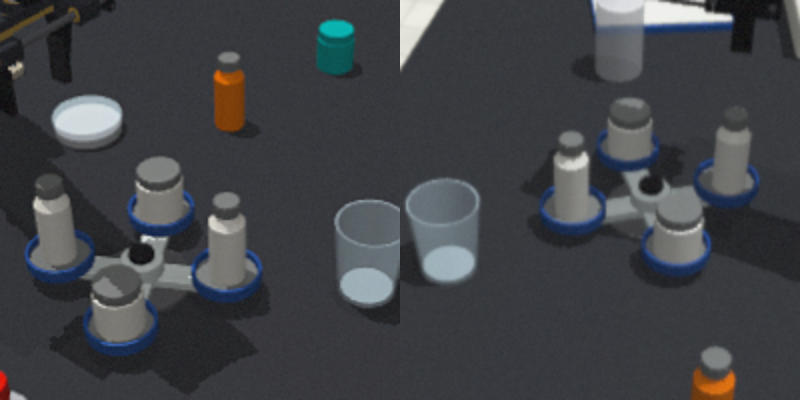

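All four stand in their cups, jars at (160,190)/(118,305) and bottles at (55,225)/(227,245) in the left view, with the beaker, wash bottle and look-alikes untouched. The left bottle seems to lean, so I check that numerically before closing.

Run:
```python
from h import *
for f,o in(('s4',(200,130)),('d4',(230,140))):
    c=dict(np.load(f'pics/{f}.npz'));print(((proj(c,[[.464,-.165,.130],[.464,-.165,.026],[.634,-.078,.13],[.634,-.078,.026]])-o)*2+[0,0]).round())
```

```text
[[ 49. 181.]
 [ 60. 254.]
 [225. 199.]
 [226. 273.]]
[[333. 114.]
 [326. 184.]
 [171. 138.]
 [171. 210.]]
```

The upright prediction puts the cap at (49,181), and it is seen at (49,183). The lean is only perspective, so I hand in.

```bash
python3 -c "
from h import *
print(job.close_job())"
```

```text
the job is handed in; nothing more can be done
None
```

The rotor is loaded and handed in at about 24 s of the 104 s allowed: the jars went first into facing cups and the bottles then into the other two; all four stand upright and released, with the beaker, wash bottle and look-alikes untouched.

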